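# Free and hold open the sample chamber cover

### The arm

A 6-joint arm with a two-finger parallel gripper is mounted at the origin on the work surface. World frame = base frame: x ahead of the robot, y to its left, z up, the work surface at z = 0. Lengths are in m, angles in rad, forces in N, time in s.
With the tool pointing down it reaches from about 0.375 to 0.975 m from the base axis. Payload 3.8 kg.
Tool frame: the origin (TCP) lies at the very end of the fingers, on their centre line; the grasp point (between the pads) lies 19 mm behind it; z points along the fingers, y is the direction in which the jaws open and shut (so a half turn about z gives the same grasp; the last joint's range is limited). The gripper opens to 85 mm and grips with 20 to 120 N. Pads are 22 mm wide; open, the fingers measure 114 mm over their backs; the gripper's body (76 mm by 85 mm) begins 54 mm behind the grasp point. The pads swing forward as they close: fully open they stand 13 mm farther back than shut.
Start: joints at [1.153, 0.264, 1.604, -0, 1.274, -0.037], TCP at [0.251, 0.627, 0.231] pointing down, gripper open.
Joint ranges: [-2.63, 2.63], [-0.94, 2.18], [0.31, 2.57], [-1.31, 4.45], [0, 2.66], [-2.55, 2.55]. Speed limits (rad/s): [2.57, 2.57, 3.14, 3.14, 3.14, 3.14].

### API

Orientations are given as [roll, pitch, yaw] about the fixed x, y, z axes, in that order (R = Rz(yaw) Ry(pitch) Rx(roll)).
In Python, from cell import bot gives the robot as it stands.
- The arm moves only by the tool jog_arm, never from a script. Its arguments are lists of equal length, an entry for each row: "slide": the shift along the world's x, y, z in cm, a list of three; "dr": the turn, a rotation vector about the world's x, y, z in rad, a list of three; "gripper": the opening, from 0 (shut) to 1 (fully open). A call has 1 to 8 rows; each row shifts and turns the commanded pose from where the row before left it; what a row does not reach is not made up. A row lasts 1/12 s, in which the tool goes at most 41.7 mm and 7.16 degrees, less where a joint would pass 70% of its speed; a pose out of reach is approached as far as the arm can. A call with a gripper value outside its range is refused whole. The fingers move at their own pace and stop on an object; "squeeze" is the grip in N (left out, the last holds). Time passes only in rows, so rows that do not move let the fingers close. It gives the time, the measured TCP pose, the force and the opening at its end, in the units of the state.
- bot.get_state(): the state, without advancing time (a new reading comes with each control period).
- bot.grab_frame(name): name is "side" or "top"; returns the picture (480x640x3 uint8, red, green, blue); there is no depth.
- bot.camera_info(name): a dict with "intrinsics" (3x3 intrinsics, pixels), "D" ([k1, k2, p1, p2, k3] as OpenCV has them; the pictures are not rectified), "rvec" (rotation vector, rad) and "tvec" (3), from world to camera coordinates, as OpenCV has them. Camera axes: x right, y down, z forward; pixel columns grow to the right and rows downward; lengths in m; the calibration is good to about 2 mm. A picture is of the moment at which its call begins. camera_info takes no time and is no camera call.
- bot.job_done(): hands the job in, once; it reports no verdict.
The state is a dict: "time": time; "joints": joint angles; "dq": joint speeds; "effort": joint torques, N m; "ee_pos": TCP position; "tool_rot": TCP orientation; "wrist_force": force on the tool from outside, world axes, zero at the start; "ft_torque": the same for the moment, N m; "finger_gap": opening from 0.0 (shut) to 1.0 (fully open).
Only numpy, scipy, OpenCV 4.12 (cv2) and the standard library are available. Lean on these libraries where they do the work, as an engineer would, in place of code of your own. Each camera call takes 0.05 s, during which the arm holds its last target.

### The job

Check whether the sample chamber's cover is caught: before touching the knob, tug the cover up by its front bar handle. If it is caught, turn the knob until its pointed nose faces the raised mark, which frees the catch; then lift the cover to about 45 degrees and finish while still holding it there with the gripper, so that a colleague can take the vials. Leave the other things on the bench where they are.

Things in the scene. Friction and masses are not known exactly. Their poses are not given: they have to be found in the camera images.
- unit: Sample chamber, a fixed steel box; origin on the bench under the cover's middle, z up, x to its rear (away from the robot), y left. Chamber 200 x 200 mm round the origin, white cover 12 mm thick, top at 132 mm. Right (y -102 to -225 mm) the latch housing with the knob, behind (x 104 to 194) a rear housing, both 132 mm high. A hidden catch may hold the cover; nothing visible tells.
- cover (a joint): Opening angle of the cover, rad: 0 shut, grows as the front edge rises, stop at 1.45. Caught, it has free play and stops dead at about 0.05 (handle up about 12 mm); free, it lifts on. It weighs about 0.6 kg (0.4 to 0.8) and falls shut when let go.
- handle (a point): Middle of the bar handle: round steel bar 12 mm thick, 116 mm long along the unit's y, level with the cover, 40 mm in front of the chamber's front wall (34 mm free between), on a 10 mm rod at each end (y = +-55 mm). 126 mm above the bench when shut; moves on a circle of radius 240 mm about the hinge line.
- hinge (a point): On the cover's hinge line, at the middle of its rear edge, 126 mm above the bench; the line runs along the unit's y.
- knob (a joint): Knob angle, rad: 0 with its nose at the mark, growing clockwise from above. Starts at 1.1 to 1.5 (nose towards the cover): turn it anticlockwise. Range -0.6 to 1.6; stays where left (friction 0.04 N m, up to 0.1 while it draws the catch). At the mark, within 10 degrees, the catch is freed for good and does not spring back, so the knob may be let go. Its angle does not tell if the cover is caught.
- knob_grip (a point): On the knob's vertical axis, 28 mm above the housing's flat top (160 mm above the bench). The knob is black: a round skirt, radius 22 mm, 6 mm high, and on it an upright grip bar 14 mm wide, 47 mm long, its top 40 mm above the housing, one end square, one pointed (the nose) with a thin pointer tongue low at its foot. The point's -x axis points to the nose.
- knob_nose (a point): Tip of the pointer tongue (5 mm wide) at the foot of the knob's nose, 38 mm from the knob's axis, 9 mm above the housing's top.
- mark (a point): The mark: a raised dark steel ridge 22 x 6 mm, 3 mm high, on the housing's top, its middle 54 mm from the knob's axis on the side towards the robot (the unit's -x).
- bottle: Bystander: amber glass bottle, 56 mm wide, 130 mm tall, stands left of the chamber; origin under its middle.
- beaker: Bystander: glass beaker, 68 mm wide, 85 mm tall, stands left of the chamber; origin under its middle.
- jar: Bystander: white jar, 60 mm wide, 65 mm tall, stands right of the chamber; origin under its middle.
- wrench: Bystander: steel wrench 150 mm long, lies in front of the latch housing; origin under its middle.
- collar: Bystander: steel collar, 52 mm wide, 14 mm high, lies in front of the chamber to the left; origin under its middle.
- gasket_ring: Bystander: black plastic ring, 44 mm wide, 10 mm high, lies on the rear housing; origin under its middle.

How it is judged:
By the outcome, as a careful person would: the job done as asked, in the order asked, and still so for the second after the job is handed in, while the arm keeps its last pose, push and grip.
It also fails if it takes over 61 s, if anything falls off the work surface, if the arm or the gripper's body presses on something with over 40 N, if the wrist force passes 120 N, or if a joint passes its speed limit or range.

## Working session

There is one attempt and no reset: what is moved stays moved. The work goes in short steps, Python scripts to look and compute and a tool call to move; the robot and the scene stay as the last step left them, time stands still between calls to the robot, and variables do not carry over. Pictures are saved under pics/ and viewed, and the job is handed in when it is done.

Besides the shell and the picture viewer there is one more tool, called after ">>>" in YAML: its name, and indented under it one key for each argument. jog_arm: Moves the arm, as the interface text tells. Its arguments: {"type":"object","properties":{"slide":{"type":"array"},"dr":{"type":"array"},"gripper":{"type":"array"},"squeeze":{"type":"number"}},"required":["slide","dr","gripper"]}

```bash
mkdir -p pics; ls; python3 - <<'E'
from cell import bot
import cv2
print(bot.get_state())
for n in("side","top"):
    im=bot.grab_frame(n); cv2.imwrite(f"pics/{n}0.png",im[:,:,::-1]); print(n,bot.camera_info(n))
E
```

```text
pics
{'time': 0.0, 'joints': array([ 1.15310250e+00,  2.64739042e-01,  1.60537199e+00, -3.42320269e-06,
        1.27371360e+00, -3.69206663e-02]), 'dq': array([-9.77929005e-04,  6.71620645e-04, -6.12849739e-04, -9.65403290e-04,
        6.09327355e-05, -4.17991161e-04]), 'effort': array([ 1.87689126e-03, -5.15101862e+01, -3.67314827e+01,  2.03722934e-04,
        1.27631030e-02, -8.83206127e-06]), 'ee_pos': array([0.25057354, 0.62597691, 0.22997263]), 'tool_rot': array([-3.13936208e+00, -7.91184412e-05,  2.76082041e+00]), 'wrist_force': array([-0.31291704,  0.54507508,  0.86746375]), 'ft_torque': array([-0.0376836 , -0.03907703,  0.04604118]), 'finger_gap': 1.0022625876328564}
side {'intrinsics': array([[479.2460205 ,   0.        , 316.624827  ],
       [  0.        , 479.2460205 , 244.15583347],
       [  0.        ,   0.        ,   1.        ]]), 'D': array([-0.11058227,  0.        ,  0.        ,  0.        ,  0.        ]), 'rvec': array([ 2.25174399, -0.1703153 ,  0.08059045]), 'tvec': array([-0.58786952,  0.17729641,  0.88786853])}
top {'intrinsics': array([[561.51151254,   0.        , 317.9580653 ],
       [  0.        , 561.51151254, 245.02851587],
       [  0.        ,   0.        ,   1.        ]]), 'D': array([0.01827268, 0.        , 0.        , 0.        , 0.        ]), 'rvec': array([ 2.20632108, -2.15379449,  0.0840813 ]), 'tvec': array([0.04519728, 0.60130819, 1.00619849])}
```

View pics/side0.png

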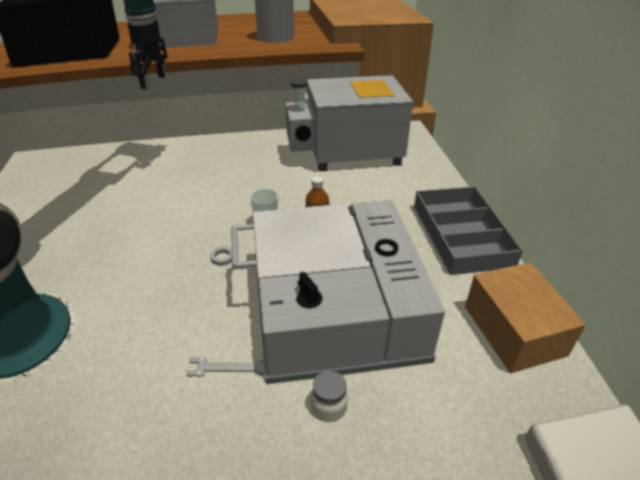

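View pics/top0.png

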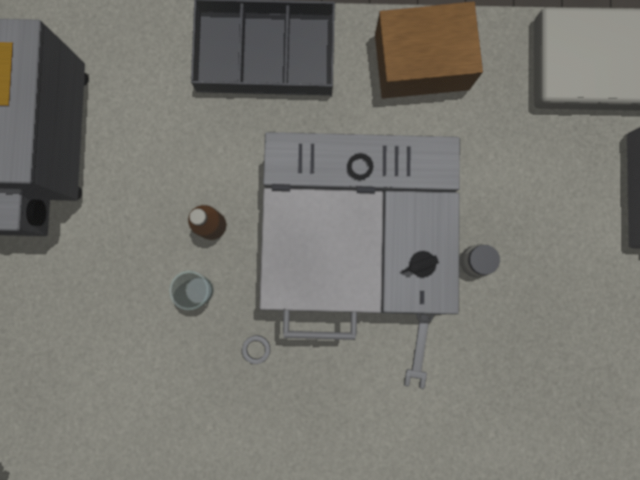

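The side view shows the arm far left and the unit at centre, with the knob near (308,290). The top view shows the cover at (262-382, 190-310), the handle bar at about (288-355, 335), the knob at (423,264) with its nose towards (403,273), and the mark at (422,297). I'll enlarge these next.

```bash
python3 - <<'E'
import cv2
im=cv2.imread("pics/top0.png")
cv2.imwrite("pics/t_crop1.png",cv2.resize(im[290:360,230:370],None,fx=5.7,fy=5.7,interpolation=cv2.INTER_CUBIC))
cv2.imwrite("pics/t_crop2.png",cv2.resize(im[180:320,370:510],None,fx=4.2,fy=4.2,interpolation=cv2.INTER_CUBIC))
cv2.imwrite("pics/t_crop3.png",cv2.resize(im[120:320,250:470],None,fx=3,fy=3,interpolation=cv2.INTER_CUBIC))
im=cv2.imread("pics/side0.png")
cv2.imwrite("pics/s_crop1.png",cv2.resize(im[195:320,190:350],None,fx=4.8,fy=4.8,interpolation=cv2.INTER_CUBIC))
E
```

```text
(no output)
```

View pics/t_crop1.png

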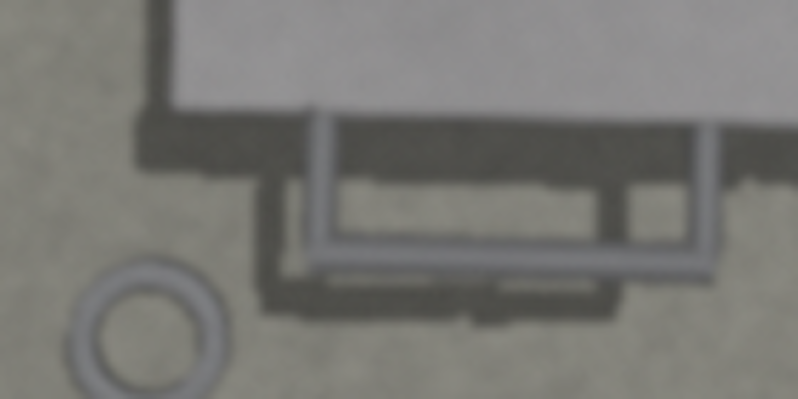

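View pics/t_crop2.png

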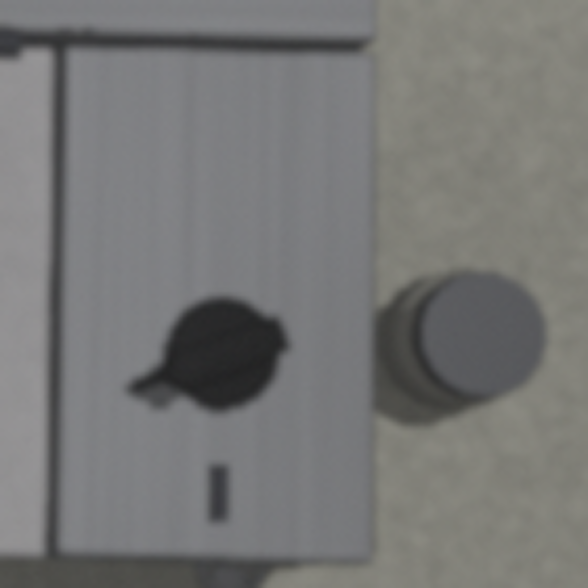

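View pics/t_crop3.png

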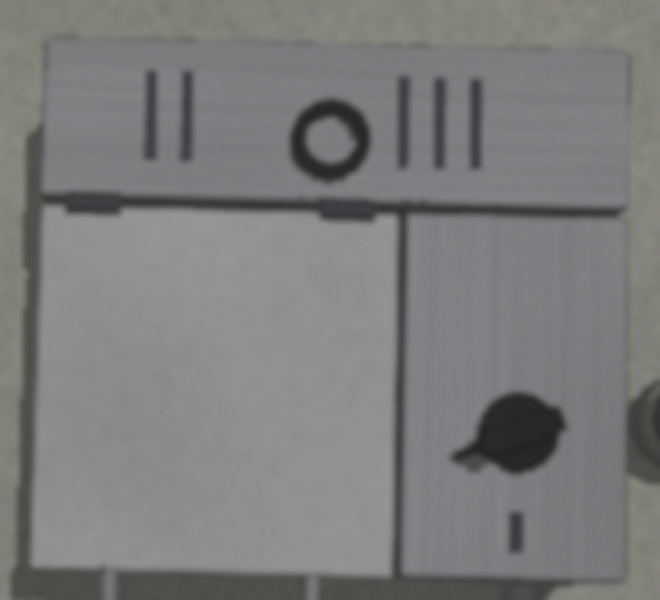

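View pics/s_crop1.png

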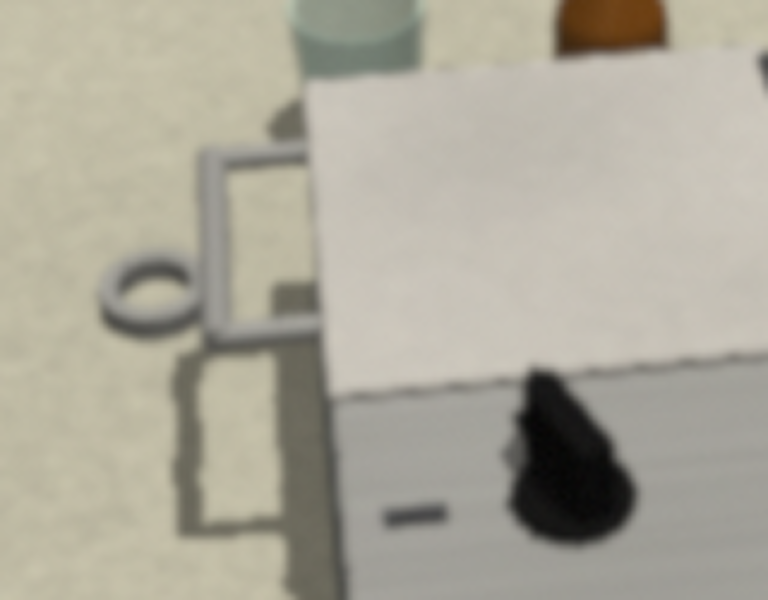

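```bash
cat > h.py <<'E'
import numpy as np,cv2
from cell import bot
from scipy.optimize import least_squares
CI={n:bot.camera_info(n) for n in("side","top")}
def proj(n,P):
    c=CI[n]; return cv2.projectPoints(np.atleast_2d(np.array(P,float)),c["rvec"],c["tvec"],c["intrinsics"],c["D"])[0][:,0]
def plane(n,uv,z):
    c=CI[n]; p=cv2.undistortPoints(np.array(uv,float).reshape(-1,1,2),c["intrinsics"],c["D"])[:,0]
    R=cv2.Rodrigues(c["rvec"])[0]; o=-R.T@c["tvec"]; d=np.c_[p,np.ones(len(p))]@R
    return o+d*((z-o[2])/d[:,2])[:,None]
def cr(c,s,off): return (np.array(c,float)+.5)/s-.5+np.array(off)
E
python3 - <<'E'
from h import *
T=[((-.1,.1,.132),cr((30,568),3,(250,120))),((-.1,-.1,.132),cr((394,577),3,(250,120))),((-.1,-.225,.132),cr((624,580),3,(250,120))),
((.194,-.225,.132),cr((629,53),3,(250,120))),((.194,.1,.132),cr((48,38),3,(250,120))),
((-.14,.058,.126),cr((308,257),5.7,(230,290))),((-.14,-.058,.126),cr((715,262),5.7,(230,290)))]
S=[((-.1,.1,.132),cr((306,82),4.8,(190,195))),((-.1,-.1,.132),cr((330,398),4.8,(190,195))),
((-.14,.058,.126),cr((213,150),4.8,(190,195))),((-.14,-.058,.126),cr((213,342),4.8,(190,195)))]
def W(p,q):
    c,s=np.cos(q[2]),np.sin(q[2]); p=np.atleast_2d(p); return np.c_[q[0]+c*p[:,0]-s*p[:,1],q[1]+s*p[:,0]+c*p[:,1],p[:,2]]
def res(q,LS):
    return np.concatenate([(proj(n,W([a for a,_ in L],q))-np.array([b for _,b in L])).ravel() for n,L in LS])
for LS in ([("top",T)],[("side",S)],[("top",T),("side",S)]):
    r=least_squares(res,[.65,0,0],args=(LS,)); q=r.x; print(q,np.round(r.fun,1))
print("handle",W([-.14,0,.126],q),"hinge",W([.1,0,.126],q))
c,s=np.cos(q[2]),np.sin(q[2]); R=np.array([[c,s],[-s,c]])
def U(P): return (P[:,:2]-q[:2])@R.T
for n,uv,z,l in [("top",cr((219,493),4.2,(370,180)),.135,"mark"),("side",cr((416,515),4.8,(190,195)),.135,"mark"),
 ("top",cr((222,353),4.2,(370,180)),.138,"knobskirt"),("top",cr((128,389),4.2,(370,180)),.141,"nose"),("top",cr((282,335),4.2,(370,180)),.172,"tail"),("side",cr((536,372),4.8,(190,195)),.172,"barnose")]:
    P=plane(n,[uv],z); print(l,n,P,U(P))
for n in("top","side"): print(n, proj(n,W([(-.1,.1,.132),(-.14,0,.126),(.1,0,.126)],q)))
# wrench/collar/jar
for l,uv,z in [("collar",(256,349),.014),("wrench1",(415,379),.005),("wrench2",(425,318),.005),("jar",(483,260),.065),("bottle",(198,216),.13)]:
    print(l,plane("top",[uv],z))
E
```

```text
[ 0.58469333  0.05324261 -0.00155639] [-1.1  0.   0.6  0.2  1.   1.3  0.5 -0.9 -1.1 -0.7  0.2 -0.5 -0.   0.5]
[ 0.58584913  0.0539653  -0.01044254] [-0.1 -0.9 -0.7 -0.3  0.1  1.3  0.6  0. ]
[ 0.58508799  0.05344896 -0.00312923] [-1.3 -0.3  0.4  0.   0.8  1.2  0.5 -1.  -1.1 -1.  -0.  -0.8 -0.3  0.3
 -0.8 -0.5 -0.6  0.2 -0.4  1.8  0.5  0.6]
handle [[0.44508867 0.05388705 0.126     ]] hinge [[0.6850875  0.05313603 0.126     ]]
mark top [[ 0.51075156 -0.11102486  0.135     ]] [[-0.07382139 -0.16470563]]
mark side [[ 0.51139884 -0.11128802  0.135     ]] [[-0.07317329 -0.16496676]]
knobskirt top [[ 0.56472823 -0.11114103  0.138     ]] [[-0.01984462 -0.16465289]]
nose top [[ 0.54982542 -0.07456698  0.141     ]] [[-0.03486181 -0.12812565]]
tail top [[ 0.57027049 -0.12713597  0.172     ]] [[-0.01425234 -0.18063041]]
barnose side [[ 0.55627959 -0.08648267  0.172     ]] [[-0.02837038 -0.14002109]]
top [[258.33922517 308.66281832]
 [319.15322584 334.89231449]
 [323.05873149 189.35677208]]
side [[252.55482052 211.21825361]
 [233.95037344 246.08144043]
 [358.62217066 234.47307199]]
collar [[0.40795212 0.16806778 0.014     ]]
wrench1 [[ 0.35992592 -0.12375589  0.005     ]]
wrench2 [[ 0.47114447 -0.14115891  0.005     ]]
jar [[ 0.57741642 -0.23043192  0.065     ]]
bottle [[0.6349186  0.25842134 0.13      ]]
```

Both cameras agree: handle middle ≈ (0.445, 0.054, 0.126), hinge x ≈ 0.685, unit yaw ≈ 0. The knob axis is at ≈ (0.565, -0.111) and the knob angle is about 1.18 rad. Now I'll move above the handle.

>>> jog_arm:
  slide:
    - [1.3, -3.8, 0]
    - [1.3, -3.8, 0]
    - [1.3, -3.8, 0]
    - [1.3, -3.8, 0]
    - [1.3, -3.8, 0]
    - [1.3, -3.8, 0]
    - [1.3, -3.8, 0]
    - [1.3, -3.8, 0]
  dr:
    - [0, 0, -0.08]
    - [0, 0, -0.08]
    - [0, 0, -0.08]
    - [0, 0, -0.08]
    - [0, 0, -0.08]
    - [0, 0, -0.08]
    - [0, 0, -0.08]
    - [0, 0, -0.08]
  gripper: [0.4, 0.4, 0.4, 0.4, 0.4, 0.4, 0.4, 0.4]
  squeeze: 40

```text
time: 0.77
ee_pos: [0.3547, 0.3206, 0.2308]
tool_rot: [-3.141, 0.0, 2.117]
wrist_force: [0.6, -0.1, 0.3]
finger_gap: 0.402
```

>>> jog_arm:
  slide:
    - [1.3, -3.8, 0]
    - [1.3, -3.8, 0]
    - [1.3, -3.8, 0]
    - [1.3, -3.8, 0]
    - [1.3, -3.8, 0]
    - [1.3, -3.8, 0]
    - [1.2, -3.8, 0]
    - [0, 0, 0]
  dr:
    - [0, 0, -0.08]
    - [0, 0, -0.08]
    - [0, 0, -0.08]
    - [0, 0, -0.08]
    - [0, 0, -0.08]
    - [0, 0, -0.08]
    - [0, 0, -0.07]
    - [0, 0, 0]
  gripper: [0.4, 0.4, 0.4, 0.4, 0.4, 0.4, 0.4, 0.4]

```text
time: 1.43
ee_pos: [0.4462, 0.0505, 0.2312]
tool_rot: [3.141, 0.004, 1.561]
wrist_force: [-0.2, 0.4, -0.1]
finger_gap: 0.399
```

```bash
python3 - <<'E'
from h import *
print(bot.get_state())
for n in("side","top"):
    im=bot.grab_frame(n); cv2.imwrite(f"pics/{n}1.png",im[150:330,180:420,::-1].repeat(3,0).repeat(3,1))
E
```

```text
{'time': 1.4333, 'joints': array([ 0.05994016, -0.17591132,  2.06224851, -0.00375234,  1.25456642,
        0.07043012]), 'dq': array([ 0.09485691, -0.0082211 ,  0.01013689,  0.08239832,  0.02369946,
        0.02011396]), 'effort': array([-1.79572754e+00, -2.65289676e+01, -3.62688160e+01, -3.96844614e-01,
       -3.20473965e-02, -1.51670594e-01]), 'ee_pos': array([0.4462263 , 0.05048153, 0.23116072]), 'tool_rot': array([3.14065637, 0.00350989, 1.56147042]), 'wrist_force': array([-0.16261183,  0.35014005, -0.07823248]), 'ft_torque': array([ 0.03593931,  0.01586272, -0.04281955]), 'finger_gap': 0.39902844339806}
```

View pics/side1.png

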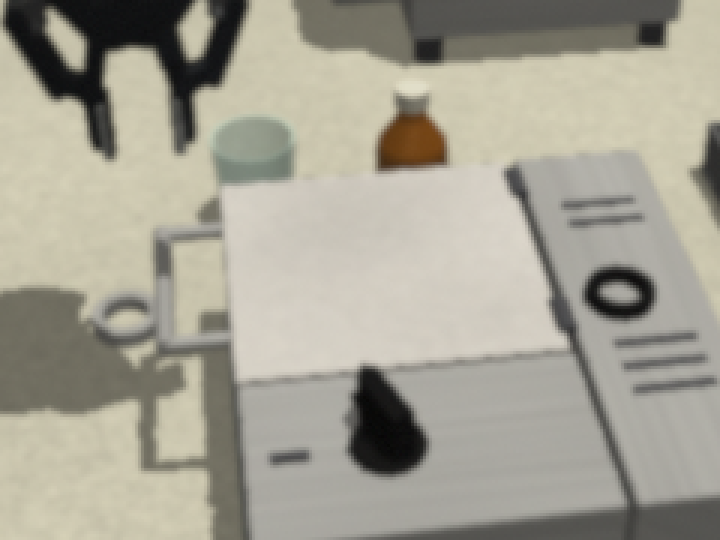

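View pics/top1.png

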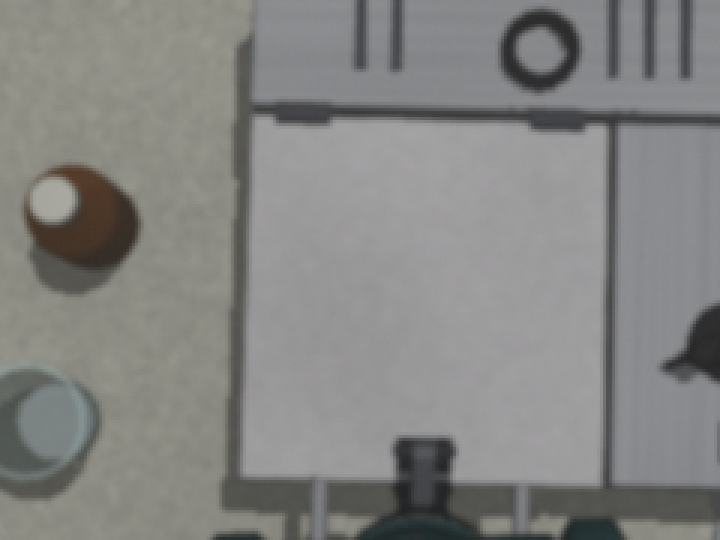

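The gripper is above the handle, with the gap straddling the bar's x. I'll descend in steps and watch the force.

>>> jog_arm:
  slide:
    - [-0.1, 0.3, -2]
    - [0, 0, -2]
    - [0, 0, -2]
    - [0, 0, -1.5]
    - [0, 0, -1]
    - [0, 0, 0]
  dr:
    - [0, 0, 0]
    - [0, 0, 0]
    - [0, 0, 0]
    - [0, 0, 0]
    - [0, 0, 0]
    - [0, 0, 0]
  gripper: [0.38, 0.38, 0.38, 0.38, 0.38, 0.38]

```text
time: 2.03
ee_pos: [0.4413, 0.0608, 0.1436]
tool_rot: [-3.136, 0.0, 1.573]
wrist_force: [-0.8, 0.5, 0.2]
finger_gap: 0.383
```

```bash
python3 - <<'E'
from h import *
for n in("side",):
    im=bot.grab_frame(n); cv2.imwrite(f"pics/{n}2.png",im[150:330,180:420,::-1].repeat(3,0).repeat(3,1))
E
```

```text
(no output)
```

View pics/side2.png

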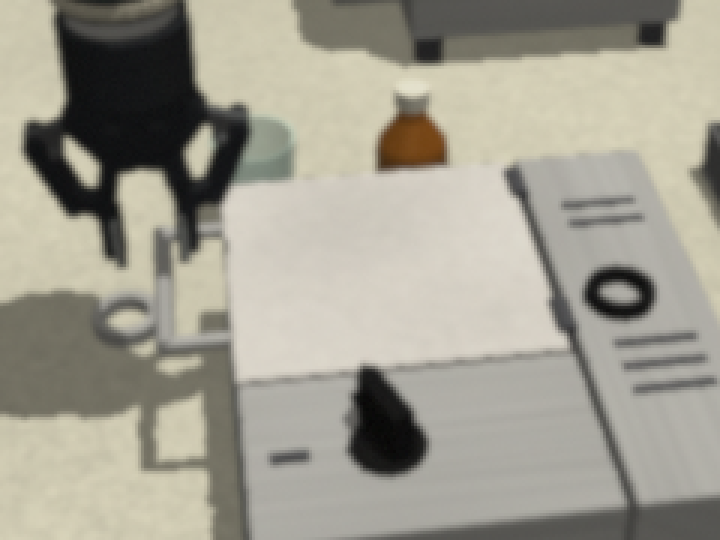

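The fingers straddle the bar line, but about 4 mm too near the robot and 7 mm too far left. I'll correct that while descending.

>>> jog_arm:
  slide:
    - [0.4, -0.7, 0]
    - [0, 0, -0.5]
    - [0, 0, -1]
    - [0, 0, -1]
    - [0, 0, -0.5]
    - [0, 0, 0]
    - [0, 0, 0]
  dr:
    - [0, 0, 0]
    - [0, 0, 0]
    - [0, 0, 0]
    - [0, 0, 0]
    - [0, 0, 0]
    - [0, 0, 0]
    - [0, 0, 0]
  gripper: [0.38, 0.38, 0.38, 0.38, 0.38, 0.38, 0.38]

```text
time: 2.67
ee_pos: [0.4471, 0.0526, 0.1154]
tool_rot: [-3.14, 0.0, 1.571]
wrist_force: [0.4, -0.2, -0.3]
finger_gap: 0.379
```

```bash
python3 - <<'E'
from h import *
for n in("side",):
    im=bot.grab_frame(n); cv2.imwrite(f"pics/{n}3.png",im[150:330,180:420,::-1].repeat(3,0).repeat(3,1))
E
```

```text
(no output)
```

View pics/side3.png

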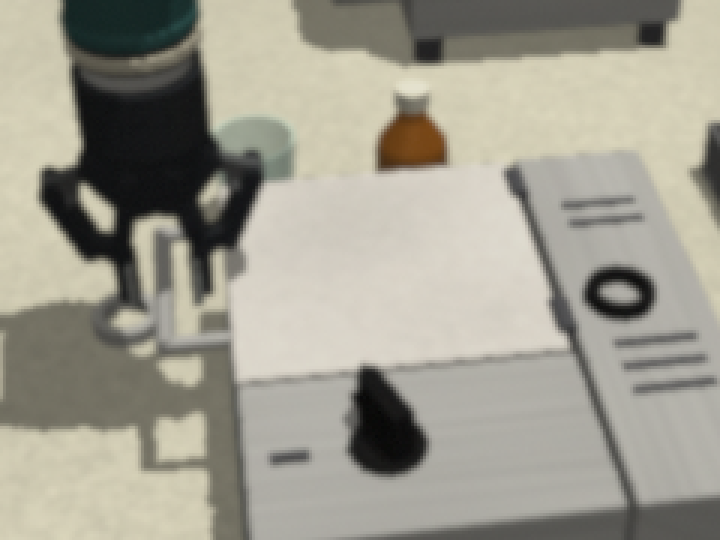

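The bar lies between the fingers. Next I lower 4 mm and close.

>>> jog_arm:
  slide:
    - [-0.1, 0, -0.4]
    - [0, 0, 0]
    - [0, 0, 0]
    - [0, 0, 0]
    - [0, 0, 0]
    - [0, 0, 0]
    - [0, 0, 0]
    - [0, 0, 0]
  dr:
    - [0, 0, 0]
    - [0, 0, 0]
    - [0, 0, 0]
    - [0, 0, 0]
    - [0, 0, 0]
    - [0, 0, 0]
    - [0, 0, 0]
    - [0, 0, 0]
  gripper: [0.38, 0.3, 0.2, 0.1, 0, 0, 0, 0]
  squeeze: 40

```text
time: 3.38
ee_pos: [0.4455, 0.0526, 0.1123]
tool_rot: [-3.139, 0.0, 1.571]
wrist_force: [-5.3, -1.4, 4.6]
finger_gap: 0.123
```

It's gripped (gap ≈ bar thickness). Now the tug: raise slowly along the arc.

>>> jog_arm:
  slide:
    - [0, 0, 0.3]
    - [0, 0, 0.3]
    - [0, 0, 0.2]
    - [0, 0, 0.2]
    - [0, 0, 0]
    - [0, 0, 0]
  dr:
    - [0, 0, 0]
    - [0, 0, 0]
    - [0, 0, 0]
    - [0, 0, 0]
    - [0, 0, 0]
    - [0, 0, 0]
  gripper: [0, 0, 0, 0, 0, 0]

```text
time: 3.88
ee_pos: [0.4456, 0.0527, 0.1217]
tool_rot: [-3.139, 0.0, 1.571]
wrist_force: [-4.5, 0.9, -3.3]
finger_gap: 0.122
```

>>> jog_arm:
  slide:
    - [0, 0, 0.2]
    - [0, 0, 0.2]
    - [0, 0, 0.2]
    - [0, 0, 0.1]
    - [0, 0, 0]
    - [0, 0, 0]
  dr:
    - [0, 0, 0]
    - [0, 0, 0]
    - [0, 0, 0]
    - [0, 0, 0]
    - [0, 0, 0]
    - [0, 0, 0]
  gripper: [0, 0, 0, 0, 0, 0]

```text
time: 4.38
ee_pos: [0.446, 0.0526, 0.1292]
tool_rot: [-3.14, 0.0, 1.571]
wrist_force: [-6.4, -0.4, -2.5]
finger_gap: 0.124
```

At 17 mm up the force is only ≈ -3 N, so no stop yet. I'll tug a bit further to be sure and check with a picture.

>>> jog_arm:
  slide:
    - [0, 0, 0.3]
    - [0, 0, 0.3]
    - [0.1, 0, 0.3]
    - [0, 0, 0.3]
    - [0.1, 0, 0.3]
    - [0, 0, 0]
    - [0, 0, 0]
  dr:
    - [0, 0, 0]
    - [0, 0, 0]
    - [0, 0, 0]
    - [0, 0, 0]
    - [0, 0, 0]
    - [0, 0, 0]
    - [0, 0, 0]
  gripper: [0, 0, 0, 0, 0, 0, 0]

```text
time: 4.97
ee_pos: [0.4475, 0.0526, 0.1443]
tool_rot: [-3.139, 0.0, 1.571]
wrist_force: [-7.7, 0.7, -2.6]
finger_gap: 0.121
```

```bash
python3 - <<'E'
from h import *
for n in("side",):
    im=bot.grab_frame(n); cv2.imwrite(f"pics/{n}4.png",im[150:330,180:420,::-1].repeat(3,0).repeat(3,1))
E
```

```text
(no output)
```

View pics/side4.png

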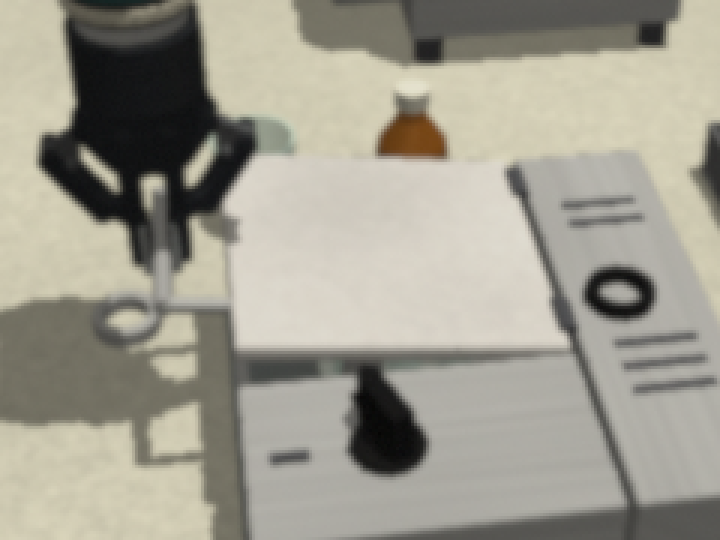

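The side picture shows the cover clearly open (gap at (240-520, 350)), well past the 12 mm play, at only about 3 N. The cover isn't caught, so I leave the knob alone and keep lifting along the arc to 45°.

>>> jog_arm:
  slide:
    - [0.1, 0, 1]
    - [0.1, 0, 0.9]
    - [0.2, 0, 1]
    - [0.2, 0, 0.9]
    - [0.3, 0, 0.9]
    - [0.3, 0, 0.9]
    - [0.4, 0, 0.9]
    - [0.4, 0, 0.9]
  dr:
    - [0, 0, 0]
    - [0, 0, 0]
    - [0, 0, 0]
    - [0, 0, 0]
    - [0, 0, 0]
    - [0, 0, 0]
    - [0, 0, 0]
    - [0, 0, 0]
  gripper: [0, 0, 0, 0, 0, 0, 0, 0]

```text
time: 5.68
ee_pos: [0.4695, 0.0526, 0.2196]
tool_rot: [3.141, 0.0, 1.571]
wrist_force: [-2.3, 0.1, -3.8]
finger_gap: 0.124
```

>>> jog_arm:
  slide:
    - [0.4, 0, 0.9]
    - [0.5, 0, 0.8]
    - [0.5, 0, 0.8]
    - [0.6, 0, 0.8]
    - [0.6, 0, 0.8]
    - [0.6, 0, 0.7]
    - [0.6, 0, 0.7]
    - [0.4, 0, 0.5]
  dr:
    - [0, 0, 0]
    - [0, 0, 0]
    - [0, 0, 0]
    - [0, 0, 0]
    - [0, 0, 0]
    - [0, 0, 0]
    - [0, 0, 0]
    - [0, 0, 0]
  gripper: [0, 0, 0, 0, 0, 0, 0, 0]

```text
time: 6.35
ee_pos: [0.5102, 0.0525, 0.2804]
tool_rot: [-3.139, 0.0, 1.571]
wrist_force: [-8.9, 0.1, 3.9]
finger_gap: 0.118
```

>>> jog_arm:
  slide:
    - [0, 0, 0]
    - [0, 0, 0]
    - [0, 0, 0]
    - [0, 0, 0]
  dr:
    - [0, 0, 0]
    - [0, 0, 0]
    - [0, 0, 0]
    - [0, 0, 0]
  gripper: [0, 0, 0, 0]

```text
time: 6.68
ee_pos: [0.5098, 0.0525, 0.28]
tool_rot: [-3.139, 0.0, 1.571]
wrist_force: [-10.3, -0.5, 5.3]
finger_gap: 0.12
```

```bash
python3 - <<'E'
from h import *
for n in("side","top"):
    im=bot.grab_frame(n); cv2.imwrite(f"pics/{n}5.png",im[60:400,150:520,::-1].repeat(2,0).repeat(2,1)[:600])
E
```

```text
(no output)
```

View pics/side5.png

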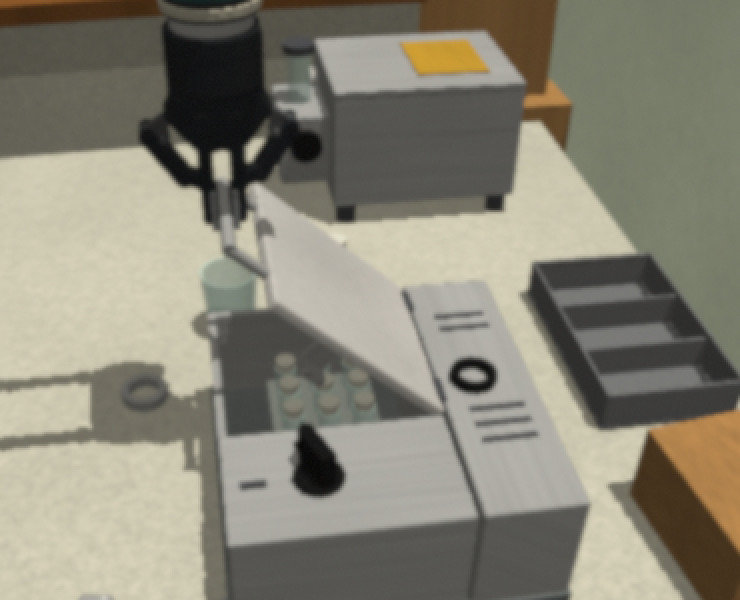

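View pics/top5.png

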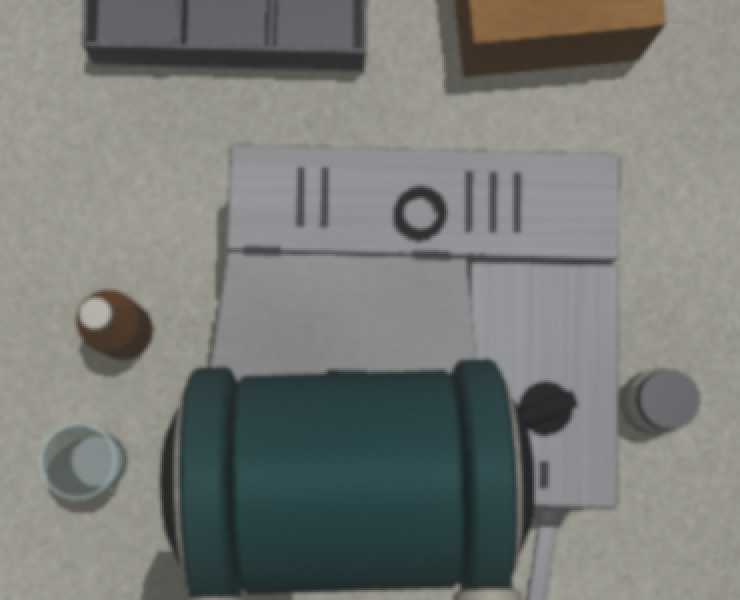

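The side view shows the cover raised about 45° with the bar still between the fingers. In the top view the bystanders look unmoved. Next I ease the residual push slightly, then check the angle from the image.

>>> jog_arm:
  slide:
    - [-0.1, 0, 0.2]
    - [-0.1, 0, 0.1]
    - [0, 0, 0]
    - [0, 0, 0]
    - [0, 0, 0]
    - [0, 0, 0]
  dr:
    - [0, 0, 0]
    - [0, 0, 0]
    - [0, 0, 0]
    - [0, 0, 0]
    - [0, 0, 0]
    - [0, 0, 0]
  gripper: [0, 0, 0, 0, 0, 0]
  squeeze: 55

```text
time: 7.28
ee_pos: [0.5102, 0.0525, 0.2807]
tool_rot: [3.14, 0.0, 1.571]
wrist_force: [5.5, -0.5, -10.1]
finger_gap: 0.115
```

```bash
python3 - <<'E'
from h import *
im=bot.grab_frame("side"); cv2.imwrite("pics/side6.png",cv2.resize(im[130:280,220:380,::-1],None,fx=4,fy=4,interpolation=cv2.INTER_CUBIC))
for d in (35,40,45,50):
    t=np.radians(d); c,s=np.cos(t),np.sin(t)
    f=lambda u,w,y:[.685-u*c+w*s,.0535+y,.126+u*s+w*c]
    # bar right end, cover top front right, left corners
    print(d,np.round((proj("side",[f(.24,0,-.055),f(.2,.006,-.1),f(.2,.006,.1)])-[220,130])*4))
E
```

```text
35 [[129. 279.]
 [229. 372.]
 [193. 124.]]
40 [[157. 242.]
 [255. 341.]
 [215.  97.]]
45 [[190. 206.]
 [285. 312.]
 [239.  71.]]
50 [[227. 172.]
 [318. 285.]
 [266.  47.]]
```

View pics/side6.png

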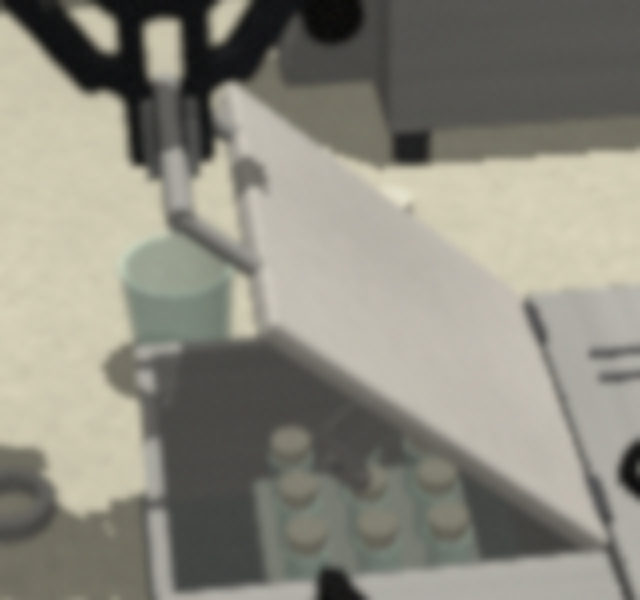

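In the enlarged side view the bar's right end is at (180,212) and the cover corners are at (270,325) and (230,83), which is about 43°. I'll nudge it up about 1.5°.

>>> jog_arm:
  slide:
    - [0.2, 0, 0.2]
    - [0.2, 0, 0.2]
    - [0.2, 0, 0.1]
    - [0, 0, 0]
    - [0, 0, 0]
    - [0, 0, 0]
    - [0, 0, 0]
  dr:
    - [0, 0, 0]
    - [0, 0, 0]
    - [0, 0, 0]
    - [0, 0, 0]
    - [0, 0, 0]
    - [0, 0, 0]
    - [0, 0, 0]
  gripper: [0, 0, 0, 0, 0, 0, 0]

```text
time: 7.92
ee_pos: [0.515, 0.0525, 0.2858]
tool_rot: [3.141, 0.0, 1.571]
wrist_force: [5.3, -1.6, -11.6]
finger_gap: 0.116
```

>>> jog_arm:
  slide:
    - [0, 0, 0]
    - [0, 0, 0]
    - [0, 0, 0]
    - [0, 0, 0]
    - [0, 0, 0]
    - [0, 0, 0]
    - [0, 0, 0]
    - [0, 0, 0]
  dr:
    - [0, 0, 0]
    - [0, 0, 0]
    - [0, 0, 0]
    - [0, 0, 0]
    - [0, 0, 0]
    - [0, 0, 0]
    - [0, 0, 0]
    - [0, 0, 0]
  gripper: [0, 0, 0, 0, 0, 0, 0, 0]

```text
time: 8.58
ee_pos: [0.515, 0.0525, 0.2858]
tool_rot: [3.141, 0.0, 1.571]
wrist_force: [5.1, -0.6, -11.6]
finger_gap: 0.11
```

```bash
python3 - <<'E'
from h import *
im=bot.grab_frame("side"); cv2.imwrite("pics/side7.png",cv2.resize(im[130:280,220:380,::-1],None,fx=4,fy=4,interpolation=cv2.INTER_CUBIC))
s=bot.get_state(); print(s["time"],s["ee_pos"],s["wrist_force"],s["finger_gap"])
E
```

```text
8.6333 [0.51504312 0.05253162 0.28581446] [  5.98995134  -0.92650478 -11.24168426] 0.1181715071726866
```

View pics/side7.png

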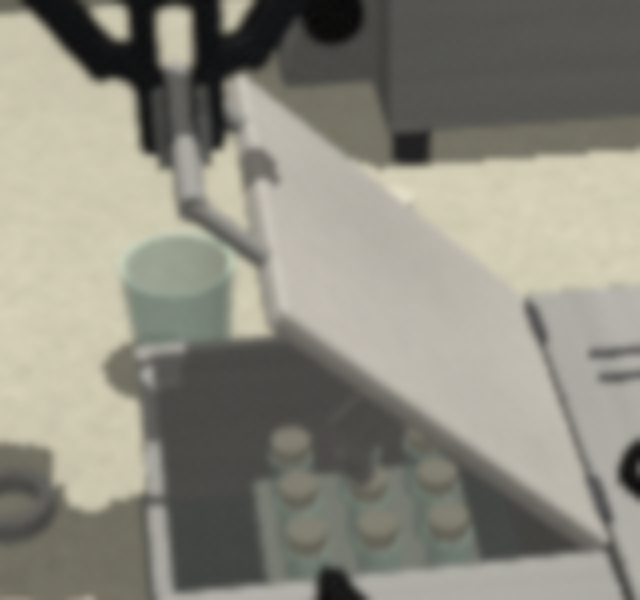

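The bar end is now at (190,203) and the cover's left corner at (242,74), matching the 45° prediction of (190,206) and (239,71). Pose, force and grip are steady, so I'm handing in.

```bash
python3 -c "
from cell import bot
print(bot.job_done())"
```

```text
the job is handed in; nothing more can be done
None
```

The cover was not caught, so I left the knob alone, lifted the cover to about 45° and handed the job in with the gripper still holding it.

- **Tug:** I gripped the front bar handle and pulled it up 32 mm, well past the 12 mm free play. The pull needed only about 3 N, and the side picture showed the cover opening.
- **Final position:** In the last side picture the bar end and the cover's left corner lie within about 1 pixel of where 45° would put them. An earlier check read about 43°, so I nudged it up.
- **Hold:** The pose and the grip on the bar stayed steady for the last 0.7 s, with about 12 N at the wrist. That is more than the cover's weight alone, but harmless. The clock read about 8.6 s.
- **Bystanders:** The top picture, taken at about 44° before the final nudge, shows the bottle, beaker, jar and ring where they were. The arm hid part of the front, so the collar was checked only in the side pictures. The wrench was only partly visible.

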